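Close the square jar and hold the jar carousel with it at the price card

TASK

My colleague is about to stick a paper seal over the lid of the square jar on the bakery's jar carousel, and that lid is still standing proud. First press the lid gently down until it is fully home, then turn the carousel smoothly until the square jar stands at the front, in line with the price card, and grip the carousel by its handle to keep it still there: finish while still holding the handle, do not let go. Keep all the jars standing upright on the carousel and leave the other things on the counter alone.

Things in the scene. Friction and masses are not known exactly. Their poses are not given: they have to be found in the camera images.
- carousel_foot: Fixed foot of the jar carousel (a wooden turntable, 320 mm in diameter, on the counter). Origin on the turning axis at counter height, z up. Its +x axis points to the FRONT of the carousel, where the price card stands. Five loose jars stand on the tray about 105 mm from the axis and 72 degrees apart, none at the front at the start. Tray top 32 mm above the counter, its rim 8 mm higher.
- price_card (a point): Centre of the blank white price card (60 mm wide, 42 mm high) that stands upright in a wooden block on a tongue of the carousel's foot, 199 mm from the axis, outside the tray; its centre is 37 mm above the counter. It marks the front and does not turn.
- carousel: The turning tray of the carousel with its handle; origin on the turning axis at counter height, z up, x along the handle's grip (so its yaw is the turning angle). No end stops. It turns easily (about 0.04 N m) on its bearing and stays where it is left; the jars just stand on it and ride along by friction: jerky or fast turning slides or topples them.
- handle (a point): Carry handle at the middle of the carousel tray, turning with it: a steel-wire arch, 88 mm wide, wire 8 mm, with a level round wooden grip at the top, 22 mm in diameter, 60 mm long, open below. Origin at the centre of the grip, on the turning axis, 205 mm above the counter; x along the grip, z up. Easily gripped across from above; the highest jar lid is 137 mm above the counter.
- square_jar: The only square jar on the carousel: white stoneware, 60 x 60 mm and 80 mm high without its lid; origin at the centre of its underside, z up. Loose, rides on the tray. Its wooden lid stands proud at the start.
- square_lid (a joint): How far the square jar's lid stands proud of fully home, m: 0 is home (lid flat on the jar's rim), 0.007 to 0.013 at the start. The rubber seal resists with about 4 N all the way down, then the lid stops hard on the rim; it stays down when let go.
- lid_top (a point): Centre of the flat top of the square jar's lid (64 x 64 mm, 12 mm thick). It is 124 mm above the counter when the lid is home.
- tall_jar: Tall round white stoneware storage jar with a flat wooden lid already fully home, 64 mm in diameter, 105 mm high with its lid; origin at the centre of its underside, z up. Loose, stands on the carousel tray; to be left standing there.
- middle_jar: Middle-sized round white stoneware storage jar with a flat wooden lid already fully home, 66 mm in diameter, 88 mm high with its lid; origin at the centre of its underside, z up. Loose, stands on the carousel tray; to be left standing there.
- squat_jar: Wide squat round white stoneware storage jar with a flat wooden lid already fully home, 72 mm in diameter, 69 mm high with its lid; origin at the centre of its underside, z up. Loose, stands on the carousel tray; to be left standing there.
- slim_jar: Slim round white stoneware storage jar with a flat wooden lid already fully home, 57 mm in diameter, 87 mm high with its lid; origin at the centre of its underside, z up. Loose, stands on the carousel tray; to be left standing there.
- tongs: Steel bread tongs, 245 mm long, 17 mm high, lying on the counter left of the carousel; origin under the middle. Leave alone.
- seal_roll: Roll of paper seals, a ring of 70 mm diameter, 25 mm high, lying on the counter; origin under its centre. Leave alone.
- spare_lid: Spare round wooden lid, 64 mm in diameter, 22 mm high, on the counter; origin under its centre. Leave alone.
- bowl: White bowl, 130 mm in diameter, 50 mm high, on the counter; origin under its centre. Leave alone.
- tumbler: Glass tumbler, 72 mm in diameter, 90 mm high, on the counter; origin under its centre. Leave alone.
There are look-alikes about, which are no part of the job. Leave any pink or red look-alike of the square_jar alone.

How it is judged:
On the way, in this order (a step that is already met when the one before it is completed fails the run):
1. the square jar's lid is fully home (within 2 mm) (value of joint square_lid below 0.002 m), for 0.2 s.
2. the square jar stands at the front, in line with the price card, and the fingers hold the carousel's handle (y of square_jar in the frame of carousel_foot between -0.015 and 0.015 m and x of square_jar in the frame of carousel_foot between 0.08 and 0.13 m and contact force between the fingers and carousel above 3 N and distance between the grasp point and handle below 0.04 m), for 0.2 s.
At the end, for the whole second after the job is handed in: The square jar's lid is within 2 mm of home; it is within 15 mm of the line from axis to price card, at the front; the fingers hold the handle within 40 mm of its centre (over 3 N) and the carousel is still (below 0.05 rad/s); all jars stand upright 75 to 135 mm from the axis (all of step 2 and value of joint square_lid below 0.002 m and angular speed of carousel below 0.05 rad/s and angle between each of square_jar, tall_jar, middle_jar, squat_jar, slim_jar's own z axis and vertical below 0.1 rad and horizontal distance between square_jar and carousel_foot between 0.075 and 0.135 m and z of each of square_jar, tall_jar, middle_jar, squat_jar, slim_jar in the frame of carousel_foot below 0.04 m and horizontal distance between tall_jar and carousel_foot between 0.075 and 0.135 m and horizontal distance between middle_jar and carousel_foot between 0.075 and 0.135 m and horizontal distance between squat_jar and carousel_foot between 0.075 and 0.135 m and horizontal distance between slim_jar and carousel_foot between 0.075 and 0.135 m); the arm keeps its last pose, push and grip.
It fails at once if a jar is tipped (more than 0.3 rad), lifted off the tray or pushed off its place (angle between any of square_jar, tall_jar, middle_jar, squat_jar, slim_jar's own z axis and vertical above 0.3 rad or z of any of square_jar, tall_jar, middle_jar, squat_jar, slim_jar in the frame of carousel_foot above 0.05 m or horizontal distance between any of square_jar, tall_jar, middle_jar, squat_jar, slim_jar and carousel_foot below 0.06 m or horizontal distance between any of square_jar, tall_jar, middle_jar, squat_jar, slim_jar and carousel_foot above 0.15 m).
It fails at once if the square jar or its lid is pressed with more than 60 N (contact force between any of the arm, the fingers and square_jar above 60 N).
It fails at once if the carousel is spun faster than about one turn a second (6 rad/s) (angular speed of carousel above 6 rad/s).
It fails at once if another thing on the counter is moved by more than 30 mm (distance of any of tongs, seal_roll, spare_lid, bowl, tumbler from where it was at the start of the episode above 0.03 m).
It also fails if it takes over 58 s, if anything falls off the work surface, if the arm or the gripper's body presses on something with over 40 N, if the wrist force passes 120 N, or if a joint passes its speed limit or range.

ROBOT

A 6-joint arm with a two-finger parallel gripper is mounted at the origin on the work surface. World frame = base frame: x ahead of the robot, y to its left, z up, the work surface at z = 0. Lengths are in m, angles in rad, forces in N, time in s.
With the tool pointing down it reaches from about 0.3 to 0.85 m from the base axis. Payload 4.2 kg.
Tool frame: the origin (TCP) lies at the very end of the fingers, on their centre line; the grasp point (between the pads) lies arm.tcp_to_grasp behind it (arm.tcp_to_grasp is the distance from the TCP to the grasp point, in m); z points along the fingers, y is the direction in which the jaws open and shut (so a half turn about z gives the same grasp; the last joint's range is limited). The gripper opens to 91 mm and grips with 3 to 60 N. Pads are 32 mm wide; open, the fingers measure 118 mm over their backs; the gripper's body (76 mm by 178 mm) begins 60 mm behind the grasp point.
Start: joints at [-1.302, 0.32, 1.565, -0, 1.257, -0.02], TCP at [0.164, -0.551, 0.178] pointing down, gripper open.
Joint ranges: [-3.11, 3.11], [-0.84, 2.01], [0.21, 2.61], [-1.34, 4.49], [0.05, 2.63], [-2.56, 2.56]. Speed limits (rad/s): [2.57, 2.57, 3.14, 3.14, 3.14, 3.14].

INTERFACE

Orientations are given as a rotation vector (axis times angle).
In Python, from plant import arm gives the robot as it stands.
- The arm moves only by the tool play_rows, never from a script. Its argument "rows" is a list of rows, each an object of numbers: "x", "y", "z": the shift along the tool's x, y, z in units of 40 mm (1.0 is 40 mm); "wx", "wy", "wz": the turn, a rotation vector about the tool's x, y, z in units of 5 degrees (1.0 is 5 degrees); "claw": the finger opening in mm, from 0 to 91.2. In form: [{"x": .., "y": .., "z": .., "wx": .., "wy": .., "wz": .., "claw": ..}, ...]. A call has 1 to 8 rows; each row is the pose to reach, as a shift and turn from the pose commanded when the call began, along the tool's axes at that moment; what a row does not reach only later rows make up. A row lasts 1/10 s, in which the tool goes at most 50 mm and 8.59 degrees, less where a joint would pass 70% of its speed; a pose out of reach is approached as far as the arm can. A call with a gripper value outside its range is refused whole. The fingers move at their own pace and stop on an object; the grip force is fixed at half the most. Time passes only in rows, so rows that repeat a pose let the fingers close. It gives the time, the measured TCP pose, the force and the opening at its end, in the units of the state.
- arm.read_state(): the state, without advancing time (a new reading comes with each control period).
- arm.camera(name): name is "side" or "top" or "wrist"; returns a dict with "image" (384x512x3 uint8, red, green, blue), "fx", "fy", "cx", "cy" (pixels), "distortion" ([k1, k2, p1, p2, k3] as OpenCV has them; the pictures are not rectified), "T" (4x4, takes a point from camera to world coordinates). Camera axes: x right, y up, looking along -z (the intrinsics and any distortion apply to the point x, -y, -z); pixel columns grow to the right and rows downward; lengths in m; the calibration is good to about 2 mm. A picture is of the moment at which its call begins. There is no depth.
- arm.sign_off(): hands the job in, once; it reports no verdict.
Trained networks look in a picture, given as the dict that the camera call returned (one of the last four; its "shot" number tells which), for a name from the list of things; names that differ only in an ending like _2 or _b are one class to them, and where a whole thing is asked for, a point or a joint stands for the part that bears it (a point fixed in the world has none). Each returns a list of dicts, best first, with "p" (0 to 1); they miss things now and then, are a little off and sometimes report something else, mostly with a low value. They report only what shows in the picture. A call takes as long as a camera call. They do not tell look-alikes from the thing itself.
- arm.recognise(picture, label): "position" ([x, y, z] in m, in the coordinates of the camera as it stood for that picture, good to about 4 mm: the middle of the surface that is visible of it).
The state is a dict: "time": time; "joint_positions": joint angles; "qvel": joint speeds; "joint_torque": joint torques, N m; "tool_pos": TCP position; "tcp_rot": TCP orientation; "ft_force": force on the tool from outside, world axes, zero at the start; "wrist_torque": the same for the moment, N m; "grip_width": finger opening in m.
Only numpy, scipy, OpenCV 4.12 (cv2) and the standard library are available. Lean on these libraries where they do the work, as an engineer would, in place of code of your own. Each camera call takes 0.05 s, during which the arm holds its last target. There are 200 camera calls.

## Working session

There is one attempt and no reset: what is moved stays moved. The work goes in short steps, Python scripts to look and compute and a tool call to move; the robot and the scene stay as the last step left them, time stands still between calls to the robot, and variables do not carry over. Pictures are saved under pics/ and viewed, about 8 in all and at most 12, crops included, and the job is handed in when it is done.

Besides the shell and the picture viewer there is one more tool, called after "Emit:" as name(argument=value, ...) on one line, values as JSON. play_rows: Moves the arm, as the interface text tells. Its arguments: {"type":"object","properties":{"rows":{"type":"array"}},"required":["rows"]}

```bash
ls; mkdir -p pics
cat > h.py <<'E'
import numpy as np, cv2
from plant import arm
def w(pic,p): T=np.array(pic["T"]); return (T@np.r_[p,1])[:3]
def K(c): return np.array([[c["fx"],0,c["cx"]],[0,c["fy"],c["cy"]],[0,0,1.]])
def ray(c,u,v):
    n=cv2.undistortPoints(np.array([[[u,v]]],float),K(c),np.array(c["distortion"],float))[0,0]
    T=np.array(c["T"]); return T[:3,3],T[:3,:3]@np.array([n[0],-n[1],-1])
def onz(c,u,v,z):
    o,d=ray(c,u,v); return o+d*(z-o[2])/d[2]
def tri(rs):
    A=0;b=0
    for o,d in rs:
        d=d/np.linalg.norm(d);P=np.eye(3)-np.outer(d,d);A=A+P;b=b+P@o
    return np.linalg.solve(A,b)
def proj(c,p):
    T=np.linalg.inv(np.array(c["T"])); q=T[:3,:3]@p+T[:3,3]
    return cv2.projectPoints(np.array([[q[0],-q[1],-q[2]]]),np.zeros(3),np.zeros(3),K(c),np.array(c["distortion"],float))[0].ravel()
def save(c,n): cv2.imwrite("pics/"+n+".png",c["image"][:,:,::-1])
E
python3 - <<'E'
from h import *
np.set_printoptions(precision=3,suppress=True)
a=arm.camera("top");b=arm.camera("side")
im=np.vstack([a["image"],b["image"]])
cv2.imwrite("pics/top.png",a["image"][:,:,::-1]);cv2.imwrite("pics/side.png",b["image"][:,:,::-1])
for n,c in (("top",a),("side",b)):
  print(n,np.array(c["T"]))
  for l in ["carousel_foot","handle","square_jar","lid_top","price_card","tall_jar","middle_jar","squat_jar","slim_jar","tumbler","bowl"]:
    try: print(l,[(round(r["p"],2),w(c,r["position"]),proj(c,w(c,r["position"])).round()) for r in arm.recognise(c,l)[:3]])
    except Exception as e: print(l,e)
print(arm.tcp_to_grasp, arm.read_state())
E
```

```text
pics
top [[ 0.062  0.976 -0.21   0.252]
 [-0.998  0.062 -0.011 -0.025]
 [ 0.003  0.21   0.978  1.557]
 [ 0.     0.     0.     1.   ]]
carousel_foot [(0.15, array([0.577, 0.027, 0.029]), array([242., 192.]))]
handle [(0.69, array([0.575, 0.027, 0.028]), array([242., 192.]))]
square_jar [(0.91, array([0.672, 0.316, 0.092]), array([161., 156.])), (0.61, array([ 0.671, -0.013,  0.128]), array([255., 159.])), (0.59, array([ 0.691, -0.283,  0.09 ]), array([332., 162.]))]
lid_top [(0.92, array([ 0.678, -0.009,  0.13 ]), array([254., 157.])), (0.63, array([ 0.702, -0.289,  0.095]), array([334., 158.])), (0.62, array([0.669, 0.319, 0.088]), array([161., 158.]))]
price_card [(0.75, array([0.582, 0.032, 0.031]), array([240., 190.]))]
tall_jar [(0.61, array([ 0.581, -0.084,  0.134]), array([274., 186.])), (0.58, array([0.582, 0.028, 0.028]), array([241., 190.]))]
middle_jar [(0.68, array([0.509, 0.096, 0.119]), array([219., 205.]))]
squat_jar [(0.72, array([ 0.488, -0.032,  0.101]), array([257., 214.]))]
slim_jar [(0.86, array([0.631, 0.109, 0.115]), array([218., 170.])), (0.56, array([ 0.357, -
[... 1196 characters left out ...]
-0.273,  0.025]), array([350., 184.]))]
slim_jar [(0.59, array([0.642, 0.131, 0.101]), array([202., 226.]))]
tumbler [(0.94, array([ 0.646, -0.399,  0.064]), array([274., 140.]))]
bowl [(0.63, array([ 0.463, -0.426,  0.034]), array([325., 153.]))]
0.0188 {'time': 1.2, 'joint_positions': array([-1.302,  0.32 ,  1.564, -0.   ,  1.257, -0.02 ]), 'qvel': array([-0.001, -0.001,  0.   ,  0.001, -0.   , -0.   ]), 'joint_torque': array([  0.002, -41.235, -23.222,   0.073,   0.038,   0.   ]), 'tool_pos': array([ 0.164, -0.551,  0.178]), 'tcp_rot': array([3.109, 0.452, 0.   ]), 'ft_force': array([0.504, 0.129, 0.51 ]), 'wrist_torque': array([ 0.001,  0.037, -0.015]), 'grip_width': 0.09080918048809705}
```

View pics/top.png

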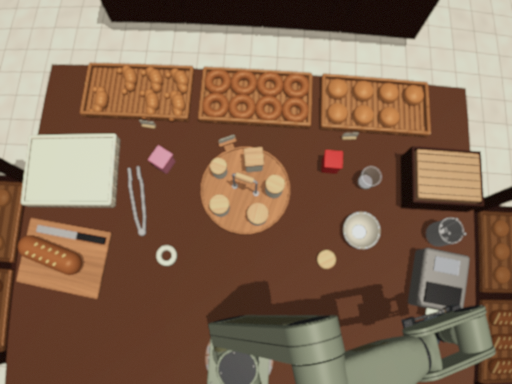

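View pics/side.png

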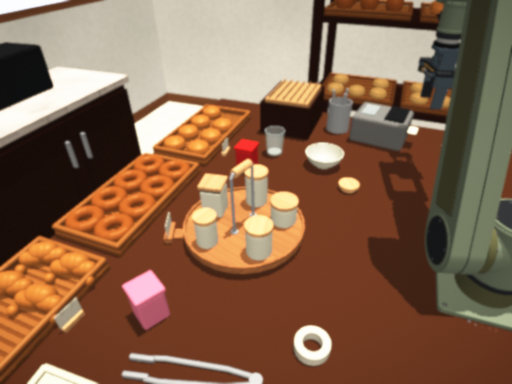

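The top view shows the carousel centred near (245,188), the price card at the far side near (228,140), and the square jar near (253,158). The side view shows the handle grip near (242,167), the square jar's proud lid near (213,183), and pink and red look-alikes off the tray. I'll enlarge both.

Run:
```python
import cv2,numpy as np
a=cv2.imread("pics/top.png")[125:245,190:300];b=cv2.imread("pics/side.png")[145:280,155:315]
a=cv2.resize(a,None,fx=3.5,fy=3.5,interpolation=cv2.INTER_CUBIC);b=cv2.resize(b,None,fx=2.6,fy=2.6,interpolation=cv2.INTER_CUBIC)
o=np.zeros((max(a.shape[0],b.shape[0]),a.shape[1]+b.shape[1],3),np.uint8);o[:a.shape[0],:a.shape[1]]=a;o[:b.shape[0],a.shape[1]:]=b
print(a.shape,b.shape);o=cv2.resize(o,None,fx=.99,fy=.99) if o.shape[1]>800 else o
cv2.imwrite("pics/crop1.png",o);print(o.shape)
```

```text
(420, 385, 3) (351, 416, 3)
(416, 793, 3)
```

View pics/crop1.png

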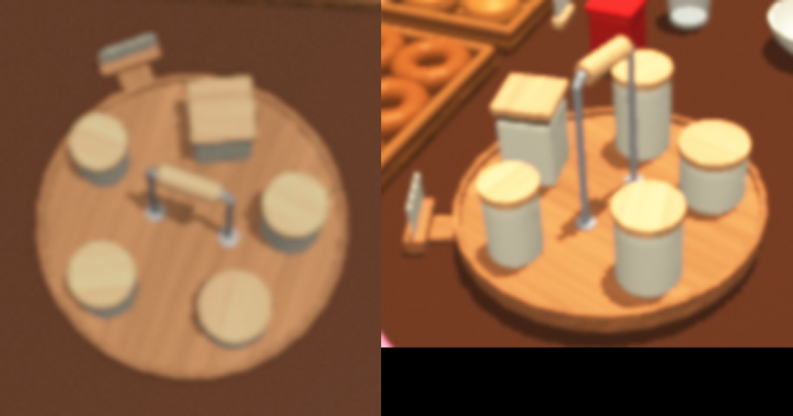

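Run:
```python
from h import *
np.set_printoptions(precision=4,suppress=True)
a=arm.camera("top");b=arm.camera("side")
t=lambda x,y:(190+x/3.465,125+y/3.465); s=lambda x,y:(155+(x-381)/2.574,145+y/2.574)
P={}
for n,p,q in [("grip",(190,182),(605,59)),("lid",(221,104),(531,96)),("card",(128,47),(415,205)),("feet",(192,226),(609.5,202))]:
    A=ray(a,*t(*p));B=ray(b,*s(*q));x=tri([A,B]);P[n]=x
    print(n,x,"reproj",proj(a,x)-t(*p),proj(b,x)-s(*q))
ax=P["grip"]
for n in("lid","card"):
    d=P[n]-ax;print(n,"r",np.hypot(*d[:2]),"ang",np.degrees(np.arctan2(d[1],d[0])))
def dirn(p,q,z):
    d=onz(a,*t(*q),z)-onz(a,*t(*p),z);return np.degrees(np.arctan2(d[1],d[0])),np.hypot(*d[:2])
print("grip dir",dirn((157,171),(222,195),.205),"feet",dirn((155,214),(229,239),.032))
print("lid edges",dirn((188,82),(251,77),.13),dirn((190,134),(255,128),.13),dirn((188,82),(190,134),.13),dirn((251,77),(255,128),.13))
# tray centre from outline points
pts=[(37,215),(348,220),(195,379),(195,72)]
w_=np.array([onz(a,*t(*p),.04) for p in pts]);print(w_, w_[:2].mean(0),w_[2:].mean(0))
from scipy.spatial.transform import Rotation as R
print(R.from_rotvec(arm.read_state()["tcp_rot"]).as_matrix())
```

```text
grip [0.5863 0.0143 0.2051] reproj [-0.0049 -0.0245] [0.0327 0.0083]
lid [ 0.6844 -0.0095  0.1258] reproj [0.1809 0.7111] [-0.9284 -0.2335]
card [0.7708 0.0944 0.0362] reproj [0.0094 0.0273] [-0.0399 -0.0085]
feet [0.5853 0.0148 0.0306] reproj [-0.1139 -0.6765] [0.8969 0.2195]
lid r 0.10090682226154207 ang -13.615046187603339
card r 0.20110106108502307 ang 23.4763925625213
grip dir (np.float64(-107.19655579917145), np.float64(0.06406868754595114)) feet (np.float64(-105.44845194520995), np.float64(0.08083380828677933))
lid edges (np.float64(-81.61286483946809), np.float64(0.06242932083309513)) (np.float64(-80.89767228969153), np.float64(0.0639534276705211)) (np.float64(-174.08957792151924), np.float64(0.053347717629400014)) (np.float64(-172.47083417737184), np.float64(0.052505494716799134))
[[ 0.5824  0.1741  0.04  ]
 [ 0.5972 -0.1457  0.04  ]
 [ 0.4239  0.0007  0.04  ]
 [ 0.7463  0.0217  0.04  ]] [0.5898 0.0142 0.04  ] [0.5851 0.0112 0.04  ]
[[ 0.9586  0.2848  0.    ]
 [ 0.2848 -0.9586 -0.0001]
 [ 0.      0.0001 -1.    ]]
```

Emit:
play_rows(rows=[{"z": -1.5,"claw": 0},{"z": -3,"claw": 0},{"x": 1.2,"y": -0.7,"z": -3,"wz": 1,"claw": 0},{"x": 2.3,"y": -1.3,"z": -3,"wz": 2,"claw": 0},{"x": 3.4,"y": -1.9,"z": -3,"wz": 3,"claw": 0},{"x": 4.5,"y": -2.5,"z": -3,"wz": 4,"claw": 0},{"x": 5.6,"y": -3.15,"z": -3,"wz": 5,"claw": 0},{"x": 6.7,"y": -3.8,"z": -3,"wz": 6,"claw": 0}])

```text
validation failed for argument at $.ro...
```

Emit:
play_rows(rows=[{"x": 0,"y": 0,"z": -1.5,"wx": 0,"wy": 0,"wz": 0,"claw": 0},{"x": 0,"y": 0,"z": -3,"wx": 0,"wy": 0,"wz": 0,"claw": 0},{"x": 1.2,"y": -0.7,"z": -3,"wx": 0,"wy": 0,"wz": 1,"claw": 0},{"x": 2.3,"y": -1.3,"z": -3,"wx": 0,"wy": 0,"wz": 2,"claw": 0},{"x": 3.4,"y": -1.9,"z": -3,"wx": 0,"wy": 0,"wz": 3,"claw": 0},{"x": 4.5,"y": -2.5,"z": -3,"wx": 0,"wy": 0,"wz": 4,"claw": 0},{"x": 5.6,"y": -3.15,"z": -3,"wx": 0,"wy": 0,"wz": 5,"claw": 0},{"x": 6.7,"y": -3.8,"z": -3,"wx": 0,"wy": 0,"wz": 6,"claw": 0}])

```text
time: 2.1
tool_pos: [0.3708, -0.3357, 0.2985]
tcp_rot: [3.119, -0.374, 0.001]
ft_force: [0.6, -1.3, -0.2]
grip_width: 0.03
```

Emit:
play_rows(rows=[{"x": 0.65,"y": -1.05,"z": 0,"wx": 0,"wy": 0,"wz": 0,"claw": 0},{"x": 1.3,"y": -2.1,"z": 0,"wx": 0,"wy": 0,"wz": 0,"claw": 0},{"x": 1.95,"y": -3.2,"z": 0,"wx": 0,"wy": 0,"wz": 0,"claw": 0},{"x": 2.6,"y": -4.3,"z": 0,"wx": 0,"wy": 0,"wz": 0,"claw": 0},{"x": 3.2,"y": -5.4,"z": 0,"wx": 0,"wy": 0,"wz": 0,"claw": 0},{"x": 3.8,"y": -6.4,"z": 0,"wx": 0,"wy": 0,"wz": 0,"claw": 0},{"x": 4.4,"y": -7.4,"z": 0,"wx": 0,"wy": 0,"wz": 0,"claw": 0},{"x": 5,"y": -8.4,"z": 0,"wx": 0,"wy": 0,"wz": 0,"claw": 0}])

```text
time: 2.9
tool_pos: [0.6436, -0.0554, 0.2983]
tcp_rot: [3.12, -0.367, 0.0]
ft_force: [0.4, -0.9, 0.6]
grip_width: 0.0004
```

Emit:
play_rows(rows=[{"x": 0.35,"y": -0.6,"z": 0,"wx": 0,"wy": 0,"wz": 0,"claw": 0},{"x": 0.68,"y": -1.15,"z": 0,"wx": 0,"wy": 0,"wz": 0,"claw": 0},{"x": 0.68,"y": -1.15,"z": 0,"wx": 0,"wy": 0,"wz": 0,"claw": 0},{"x": 0.68,"y": -1.15,"z": 0,"wx": 0,"wy": 0,"wz": 0,"claw": 0}])

```text
time: 3.3
tool_pos: [0.6795, -0.0186, 0.2977]
tcp_rot: [3.119, -0.367, -0.002]
ft_force: [-0.2, -0.2, 0.3]
grip_width: 0.0006
```

Run:
```python
from h import *
np.set_printoptions(precision=4,suppress=True)
c=arm.camera("wrist");save(c,"wr1")
s=arm.read_state();print(s["time"],s["tool_pos"],s["tcp_rot"],s["ft_force"],np.array(c["T"]))
for l in ["lid_top","handle"]:
  print(l,[(round(r["p"],2),w(c,r["position"]),proj(c,w(c,r["position"]))) for r in arm.recognise(c,l)[:3]])
for n,p in dict(lid=[.688,-.0104,.134],grip=[.5863,.0143,.205],card=[.7708,.0944,.0362]).items(): print(n,proj(c,np.array(p)))
```

```text
3.35 [ 0.6792 -0.0192  0.2981] [ 3.1192 -0.3683 -0.0011] [-0.3982  0.1448  0.0508] [[-0.2321  0.941   0.2462  0.7486]
 [-0.9727 -0.2248 -0.0577 -0.0349]
 [ 0.0011 -0.2528  0.9675  0.5049]
 [ 0.      0.      0.      1.    ]]
lid_top [(0.85, array([ 0.7   , -0.286 ,  0.0918]), array([464.7473, 100.0244])), (0.73, array([0.6811, 0.3057, 0.0937]), array([ 19.412 , 221.3753])), (0.6, array([ 0.6867, -0.0061,  0.129 ]), array([243.4569, 167.8299]))]
handle [(0.76, array([ 0.668 , -0.0005,  0.0323]), array([245.161 , 169.3888])), (0.59, array([ 0.362 , -0.2814,  0.0224]), array([451.3951, 305.1889]))]
lid [246.7598 166.6249]
grip [245.2988 282.2191]
card [160.2195 114.1577]
```

View pics/wr1.png

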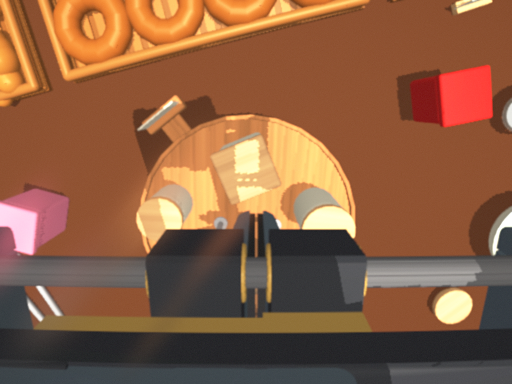

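The wrist view shows the square lid centred near (245,167). My two-view estimate predicted (247,167), so they agree. Now descending above it.

Emit:
play_rows(rows=[{"x": 0.1,"y": -0.2,"z": 0.8,"wx": 0,"wy": 0,"wz": 0,"claw": 0},{"x": 0.16,"y": -0.3,"z": 1.6,"wx": 0,"wy": 0,"wz": 0,"claw": 0},{"x": 0.16,"y": -0.3,"z": 2.4,"wx": 0,"wy": 0,"wz": 0,"claw": 0},{"x": 0.16,"y": -0.3,"z": 3.1,"wx": 0,"wy": 0,"wz": 0,"claw": 0},{"x": 0.16,"y": -0.3,"z": 3.6,"wx": 0,"wy": 0,"wz": 0,"claw": 0},{"x": 0.16,"y": -0.3,"z": 3.8,"wx": 0,"wy": 0,"wz": 0,"claw": 0},{"x": 0.16,"y": -0.3,"z": 3.8,"wx": 0,"wy": 0,"wz": 0,"claw": 0},{"x": 0.16,"y": -0.3,"z": 3.8,"wx": 0,"wy": 0,"wz": 0,"claw": 0}])

```text
time: 4.25
tool_pos: [0.6893, -0.009, 0.1478]
tcp_rot: [-3.12, 0.369, -0.004]
ft_force: [0.8, -0.2, -0.7]
grip_width: 0.0003
```

Emit:
play_rows(rows=[{"x": 0,"y": 0,"z": 0.05,"wx": 0,"wy": 0,"wz": 0,"claw": 0},{"x": 0,"y": 0,"z": 0.1,"wx": 0,"wy": 0,"wz": 0,"claw": 0},{"x": 0,"y": 0,"z": 0.15,"wx": 0,"wy": 0,"wz": 0,"claw": 0},{"x": 0,"y": 0,"z": 0.2,"wx": 0,"wy": 0,"wz": 0,"claw": 0},{"x": 0,"y": 0,"z": 0.25,"wx": 0,"wy": 0,"wz": 0,"claw": 0},{"x": 0,"y": 0,"z": 0.3,"wx": 0,"wy": 0,"wz": 0,"claw": 0},{"x": 0,"y": 0,"z": 0.35,"wx": 0,"wy": 0,"wz": 0,"claw": 0}])

```text
time: 4.95
tool_pos: [0.6886, -0.0085, 0.132]
tcp_rot: [3.12, -0.368, -0.0]
ft_force: [-0.4, 0.1, 0.0]
grip_width: 0.0003
```

Emit:
play_rows(rows=[{"x": 0,"y": 0,"z": 0.03,"wx": 0,"wy": 0,"wz": 0,"claw": 0},{"x": 0,"y": 0,"z": 0.06,"wx": 0,"wy": 0,"wz": 0,"claw": 0},{"x": 0,"y": 0,"z": 0.09,"wx": 0,"wy": 0,"wz": 0,"claw": 0},{"x": 0,"y": 0,"z": 0.12,"wx": 0,"wy": 0,"wz": 0,"claw": 0},{"x": 0,"y": 0,"z": 0.12,"wx": 0,"wy": 0,"wz": 0,"claw": 0}])

```text
time: 5.45
tool_pos: [0.6885, -0.0085, 0.1272]
tcp_rot: [3.12, -0.368, -0.0]
ft_force: [0.0, 0.7, -0.3]
grip_width: 0.0007
```

Run:
```python
from h import *
c=arm.camera("side");s=arm.read_state();print(s["ft_force"],s["joint_torque"],s["tool_pos"],proj(c,s["tool_pos"]))
cv2.imwrite("pics/s2.png",cv2.resize(c["image"][130:270,150:310,::-1],None,fx=4,fy=4,interpolation=cv2.INTER_CUBIC))
```

```text
[-0.51299918 -0.6457538  -0.22153161] [ 2.21557439e-04 -5.22808850e+01 -2.33022165e+01  1.82933622e-02
 -8.39648489e-02 -1.27084459e-05] [ 0.68858878 -0.00852126  0.12734014] [210.71376952 181.46813425]
```

View pics/s2.png

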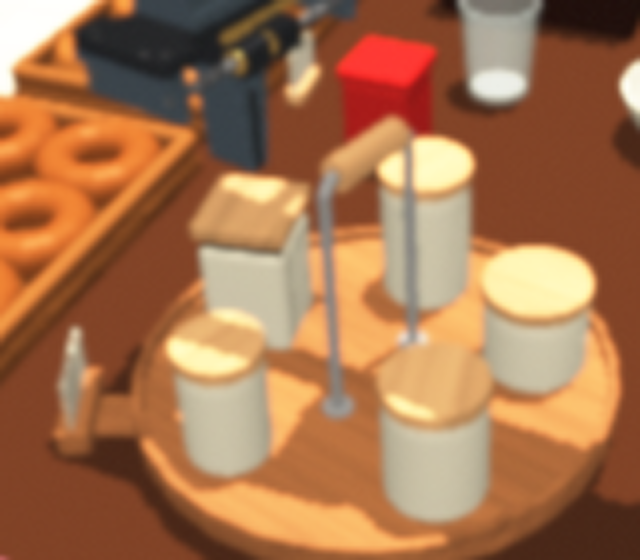

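The fingertip shows near (211,172) in the side picture, clear of the lid, while the reported TCP projects to (211,181). The tip is really higher than the reading says, or further away. I'll check it in the top and wrist views.

Run:
```python
from h import *
np.set_printoptions(precision=4,suppress=True)
a=arm.camera("top");b=arm.camera("wrist");s=arm.read_state();t=s["tool_pos"]
print(proj(a,t),proj(b,t),"tip px at +10/20mm:",[proj(b,t+[0,0,d]).round(1) for d in(.01,.02,.03)],[proj(a,t+[0,0,d]).round(1) for d in(.01,.02)])
x=cv2.resize(a["image"][125:215,200:290,::-1],None,fx=4.4,fy=4.4,interpolation=cv2.INTER_CUBIC)
y=cv2.resize(b["image"][100:300,160:360,::-1],None,fx=1.98,fy=1.98,interpolation=cv2.INTER_CUBIC)
cv2.imwrite("pics/tw.png",np.hstack([x,y]))
```

```text
[253.7778 154.3696] [255.7493 219.2661] tip px at +10/20mm: [array([255.8, 224.4]), array([255.8, 230.1]), array([255.8, 236.4])] [array([253.8, 153.5]), array([253.8, 152.6])]
```

View pics/tw.png

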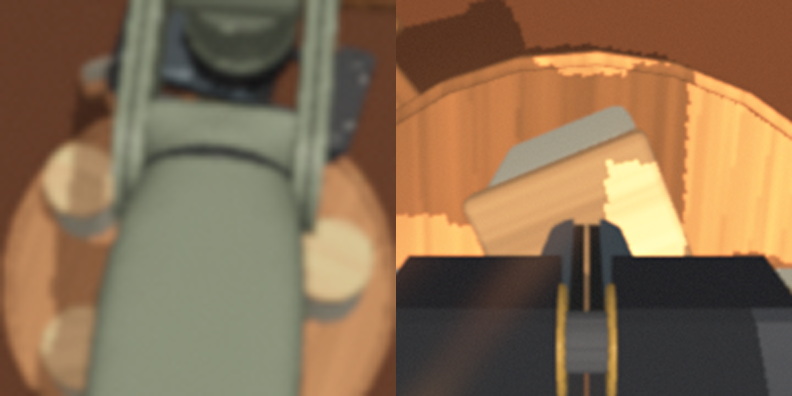

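Run:
```python
from h import *
np.set_printoptions(precision=4,suppress=True)
from scipy.optimize import least_squares
b=arm.camera("wrist");t=arm.read_state()["tool_pos"];print(b["fx"],b["distortion"],t,np.array(b["T"])[:3,3])
px=np.array([[193.8,201],[285.8,165.7],[307.5,228.8]])
def C(q): 
    x,y,z,th=q;c,s=np.cos(th),np.sin(th);h=.032
    return [np.array([x+c*u-s*v,y+s*u+c*v,z]) for u,v in((-h,h),(h,h),(h,-h))]
for th0 in np.radians([-20,0,20,40,60,80]):
    r=least_squares(lambda q:np.ravel([proj(b,p) for p in C(q)]-px),[.688,-.009,.13,th0])
    print(r.x,np.degrees(r.x[3]),r.cost)
```

```text
333.59464773138393 [-0.0499  0.      0.      0.      0.    ] [ 0.6887 -0.0085  0.1275] [ 0.7575 -0.025   0.3349]
[ 0.6782 -0.0063  0.0909 -1.3678] -78.37020141418431 97.92568238920313
[ 0.6782 -0.0063  0.0909 -1.3678] -78.37020172236491 97.92568238920316
[ 0.6782 -0.0063  0.0909 -1.3678] -78.37020118037353 97.92568238920384
[ 0.6782 -0.0063  0.0909 -1.3678] -78.37020161302915 97.92568238920254
[ 0.6782 -0.0063  0.0909 -1.3678] -78.3702017551798 97.92568238920217
[ 0.6782 -0.0063  0.0909 -1.3678] -78.37020144617239 97.92568238920367
```

Scaling from the lid's back edge in the wrist view puts the lid top at about 0.123 by the arm's own reading. So the reading is biased, and I'll let the force guide the descent, 1 mm per row.

Emit:
play_rows(rows=[{"x": 0,"y": 0,"z": 0.025,"wx": 0,"wy": 0,"wz": 0,"claw": 0},{"x": 0,"y": 0,"z": 0.05,"wx": 0,"wy": 0,"wz": 0,"claw": 0},{"x": 0,"y": 0,"z": 0.075,"wx": 0,"wy": 0,"wz": 0,"claw": 0},{"x": 0,"y": 0,"z": 0.1,"wx": 0,"wy": 0,"wz": 0,"claw": 0}])

```text
time: 6.05
tool_pos: [0.6886, -0.0085, 0.1233]
tcp_rot: [3.12, -0.368, -0.0]
ft_force: [-0.3, -1.2, 0.2]
grip_width: 0.0004
```

Run:
```python
from h import *
np.set_printoptions(precision=4,suppress=True)
c=arm.camera("side");s=arm.read_state();print(s["time"],s["ft_force"],s["wrist_torque"],s["tool_pos"],proj(c,s["tool_pos"]))
cv2.imwrite("pics/s3.png",cv2.resize(c["image"][150:200,180:250,::-1],None,fx=8,fy=8,interpolation=cv2.INTER_CUBIC))
```

```text
6.1 [ 0.5328  0.4365 -0.4658] [0.0553 0.0523 0.0577] [ 0.6885 -0.0085  0.1231] [210.902 182.804]
```

View pics/s3.png

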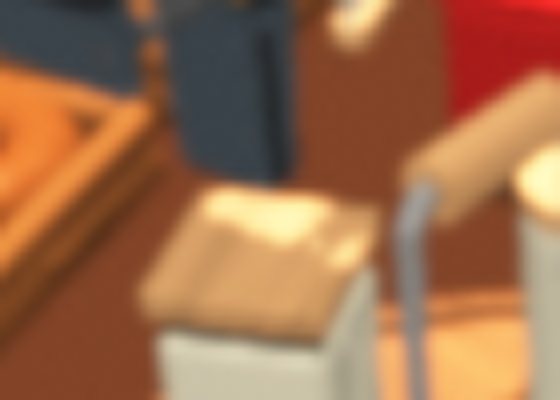

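The fingertip ends near (209,172) in the side image, about 30 mm above the reported TCP, and isn't touching the lid. The wrist view says the same. I'll carry on down under force guard.

Emit:
play_rows(rows=[{"x": 0,"y": 0,"z": 0.05,"wx": 0,"wy": 0,"wz": 0,"claw": 0},{"x": 0,"y": 0,"z": 0.1,"wx": 0,"wy": 0,"wz": 0,"claw": 0},{"x": 0,"y": 0,"z": 0.15,"wx": 0,"wy": 0,"wz": 0,"claw": 0},{"x": 0,"y": 0,"z": 0.2,"wx": 0,"wy": 0,"wz": 0,"claw": 0},{"x": 0,"y": 0,"z": 0.25,"wx": 0,"wy": 0,"wz": 0,"claw": 0},{"x": 0,"y": 0,"z": 0.25,"wx": 0,"wy": 0,"wz": 0,"claw": 0}])

```text
time: 6.7
tool_pos: [0.6884, -0.0085, 0.113]
tcp_rot: [3.12, -0.368, -0.001]
ft_force: [0.5, 0.1, -0.4]
grip_width: 0.0004
```

Emit:
play_rows(rows=[{"x": 0,"y": 0,"z": 0.04,"wx": 0,"wy": 0,"wz": 0,"claw": 0},{"x": 0,"y": 0,"z": 0.08,"wx": 0,"wy": 0,"wz": 0,"claw": 0},{"x": 0,"y": 0,"z": 0.12,"wx": 0,"wy": 0,"wz": 0,"claw": 0},{"x": 0,"y": 0,"z": 0.15,"wx": 0,"wy": 0,"wz": 0,"claw": 0},{"x": 0,"y": 0,"z": 0.15,"wx": 0,"wy": 0,"wz": 0,"claw": 0}])

```text
time: 7.2
tool_pos: [0.6885, -0.0085, 0.1072]
tcp_rot: [3.12, -0.368, -0.001]
ft_force: [0.4, -0.5, -0.1]
grip_width: 0.0006
```

Run:
```python
from h import *
np.set_printoptions(precision=4,suppress=True)
c=arm.camera("side");d=arm.camera("wrist");s=arm.read_state();print(s["time"],s["ft_force"],s["tool_pos"],proj(c,s["tool_pos"]),proj(d,s["tool_pos"]))
x=cv2.resize(c["image"][150:200,180:230,::-1],None,fx=7.8,fy=7.8,interpolation=cv2.INTER_CUBIC)
y=cv2.resize(d["image"][120:250,190:320,::-1],None,fx=3,fy=3,interpolation=cv2.INTER_CUBIC)
cv2.imwrite("pics/s4.png",np.hstack([x,y]))
```

```text
7.3 [ 0.7472 -0.1778 -0.998 ] [ 0.6886 -0.0085  0.1074] [211.3488 187.6266] [255.6438 219.2418]
```

View pics/s4.png

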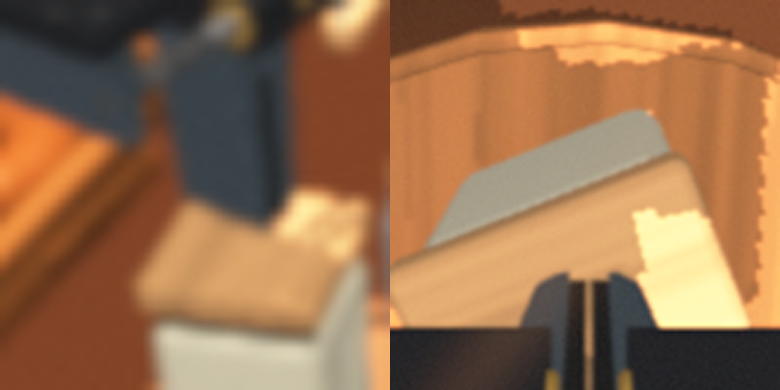

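Side view: the tip is now at about (209.5,177.5), with the lid centre at about (211.5,183), so there's still a gap of roughly 10–15 mm. The wrist view shows it centred laterally. Continuing down.

Emit:
play_rows(rows=[{"x": 0,"y": 0,"z": 0.03,"wx": 0,"wy": 0,"wz": 0,"claw": 0},{"x": 0,"y": 0,"z": 0.06,"wx": 0,"wy": 0,"wz": 0,"claw": 0},{"x": 0,"y": 0,"z": 0.09,"wx": 0,"wy": 0,"wz": 0,"claw": 0},{"x": 0,"y": 0,"z": 0.12,"wx": 0,"wy": 0,"wz": 0,"claw": 0},{"x": 0,"y": 0,"z": 0.15,"wx": 0,"wy": 0,"wz": 0,"claw": 0},{"x": 0,"y": 0,"z": 0.18,"wx": 0,"wy": 0,"wz": 0,"claw": 0},{"x": 0,"y": 0,"z": 0.21,"wx": 0,"wy": 0,"wz": 0,"claw": 0}])

```text
time: 8.0
tool_pos: [0.6886, -0.0085, 0.0989]
tcp_rot: [3.12, -0.368, 0.0]
ft_force: [0.4, 0.3, 1.1]
grip_width: 0.0004
```

Emit:
play_rows(rows=[{"x": 0,"y": 0,"z": 0.025,"wx": 0,"wy": 0,"wz": 0,"claw": 0},{"x": 0,"y": 0,"z": 0.05,"wx": 0,"wy": 0,"wz": 0,"claw": 0},{"x": 0,"y": 0,"z": 0.075,"wx": 0,"wy": 0,"wz": 0,"claw": 0},{"x": 0,"y": 0,"z": 0.1,"wx": 0,"wy": 0,"wz": 0,"claw": 0}])

```text
time: 8.4
tool_pos: [0.6887, -0.0085, 0.0955]
tcp_rot: [3.12, -0.368, 0.001]
ft_force: [-1.6, 0.5, 5.0]
grip_width: 0.0007
```

Contact is made at about 5 N, which matches the seal. Pressing on.

Emit:
play_rows(rows=[{"x": 0,"y": 0,"z": 0.025,"wx": 0,"wy": 0,"wz": 0,"claw": 0},{"x": 0,"y": 0,"z": 0.05,"wx": 0,"wy": 0,"wz": 0,"claw": 0},{"x": 0,"y": 0,"z": 0.075,"wx": 0,"wy": 0,"wz": 0,"claw": 0},{"x": 0,"y": 0,"z": 0.1,"wx": 0,"wy": 0,"wz": 0,"claw": 0}])

```text
time: 8.8
tool_pos: [0.6887, -0.0085, 0.0912]
tcp_rot: [3.12, -0.368, 0.0]
ft_force: [-0.8, 0.4, 4.4]
grip_width: 0.0004
```

Emit:
play_rows(rows=[{"x": 0,"y": 0,"z": 0.025,"wx": 0,"wy": 0,"wz": 0,"claw": 0},{"x": 0,"y": 0,"z": 0.05,"wx": 0,"wy": 0,"wz": 0,"claw": 0}])

```text
time: 9.0
tool_pos: [0.6887, -0.0085, 0.089]
tcp_rot: [3.12, -0.368, 0.0]
ft_force: [-0.9, -0.4, 3.9]
grip_width: 0.0006
```

Emit:
play_rows(rows=[{"x": 0,"y": 0,"z": 0.025,"wx": 0,"wy": 0,"wz": 0,"claw": 0},{"x": 0,"y": 0,"z": 0.05,"wx": 0,"wy": 0,"wz": 0,"claw": 0}])

```text
time: 9.2
tool_pos: [0.6888, -0.0084, 0.0885]
tcp_rot: [-3.12, 0.368, -0.001]
ft_force: [-4.5, 0.8, 13.7]
grip_width: 0.0004
```

Emit:
play_rows(rows=[{"x": 0,"y": 0,"z": 0.02,"wx": 0,"wy": 0,"wz": 0,"claw": 0}])

```text
time: 9.3
tool_pos: [0.6889, -0.0084, 0.0884]
tcp_rot: [-3.12, 0.368, -0.002]
ft_force: [-4.4, 0.3, 14.6]
grip_width: -0.0001
```

Emit:
play_rows(rows=[{"x": 0,"y": 0,"z": 0.02,"wx": 0,"wy": 0,"wz": 0,"claw": 0}])

```text
time: 9.4
tool_pos: [0.6889, -0.0083, 0.0884]
tcp_rot: [-3.12, 0.368, -0.003]
ft_force: [-5.2, 0.7, 18.8]
grip_width: 0.0004
```

The lid has stopped hard: the reading stays at 0.0884 while the force climbs to 19 N, after about 8 mm of travel. I'll hold briefly, then lift straight up.

Emit:
play_rows(rows=[{"x": 0,"y": 0,"z": 0,"wx": 0,"wy": 0,"wz": 0,"claw": 0},{"x": 0,"y": 0,"z": 0,"wx": 0,"wy": 0,"wz": 0,"claw": 0},{"x": 0,"y": 0,"z": 0,"wx": 0,"wy": 0,"wz": 0,"claw": 0},{"x": 0,"y": 0,"z": -0.3,"wx": 0,"wy": 0,"wz": 0,"claw": 0},{"x": 0,"y": 0,"z": -1,"wx": 0,"wy": 0,"wz": 0,"claw": 0},{"x": 0,"y": 0,"z": -2,"wx": 0,"wy": 0,"wz": 0,"claw": 0},{"x": 0,"y": 0,"z": -3,"wx": 0,"wy": 0,"wz": 0,"claw": 0},{"x": 0,"y": 0,"z": -4,"wx": 0,"wy": 0,"wz": 0,"claw": 0}])

```text
time: 10.2
tool_pos: [0.6886, -0.0085, 0.2462]
tcp_rot: [3.12, -0.368, -0.001]
ft_force: [0.9, 0.9, 0.0]
grip_width: 0.0008
```

Emit:
play_rows(rows=[{"x": -0.4,"y": 0,"z": 0,"wx": 0,"wy": 0,"wz": -1.6,"claw": 40},{"x": -0.8,"y": 0,"z": 0,"wx": 0,"wy": 0,"wz": -3.2,"claw": 91},{"x": -1.2,"y": 0,"z": 0,"wx": 0,"wy": 0,"wz": -4.8,"claw": 91},{"x": -1.6,"y": 0,"z": 0,"wx": 0,"wy": 0,"wz": -6.4,"claw": 91},{"x": -2,"y": 0.02,"z": 0,"wx": 0,"wy": 0,"wz": -8,"claw": 91},{"x": -2.3,"y": 0.03,"z": 0,"wx": 0,"wy": 0,"wz": -9.6,"claw": 91},{"x": -2.5,"y": 0.04,"z": 0,"wx": 0,"wy": 0,"wz": -11.2,"claw": 91},{"x": -2.62,"y": 0.04,"z": 0,"wx": 0,"wy": 0,"wz": -12.8,"claw": 91}])

```text
time: 11.0
tool_pos: [0.5858, 0.0144, 0.245]
tcp_rot: [-2.837, -1.35, 0.001]
ft_force: [0.7, 0.5, -0.3]
grip_width: 0.0617
```

Emit:
play_rows(rows=[{"x": 0,"y": 0,"z": 0,"wx": 0,"wy": 0,"wz": -1.6,"claw": 91},{"x": 0,"y": 0,"z": 0,"wx": 0,"wy": 0,"wz": -3.2,"claw": 91},{"x": 0,"y": 0,"z": 0,"wx": 0,"wy": 0,"wz": -4.6,"claw": 91},{"x": 0,"y": 0,"z": 0,"wx": 0,"wy": 0,"wz": -4.6,"claw": 91},{"x": 0,"y": 0,"z": 0,"wx": 0,"wy": 0,"wz": -4.6,"claw": 91}])

```text
time: 11.5
tool_pos: [0.5864, 0.0143, 0.245]
tcp_rot: [-2.519, -1.877, 0.001]
ft_force: [-0.6, 0.1, -0.5]
grip_width: 0.0913
```

Run:
```python
from h import *
np.set_printoptions(precision=4,suppress=True)
c=arm.camera("side");d=arm.camera("wrist");s=arm.read_state();t=s["tool_pos"];print(s["time"],s["ft_force"],t,s["tcp_rot"],s["grip_width"])
from scipy.spatial.transform import Rotation as R
M=R.from_rotvec(s["tcp_rot"]).as_matrix();print("theta",np.degrees(np.arctan2(M[1,0],M[0,0])))
for n,q in (("side",c),("wr",d)):
  print(n,"fingers",[proj(q,t+M[:,1]*k*.045+[0,0,h]).round(1) for h in(0,.035) for k in(-1,1)],"grip",proj(q,np.array([.5863,.0143,.205])).round(1))
x=cv2.resize(c["image"][110:240,180:310,::-1],None,fx=3,fy=3,interpolation=cv2.INTER_CUBIC)
y=cv2.resize(d["image"][:,56:456,::-1],None,fx=390/384,fy=390/384)
cv2.imwrite("pics/g1.png",np.hstack([x,y]));print(y.shape)
```

```text
11.6 [0.9387 0.669  0.7223] [0.5864 0.0143 0.2452] [-2.5181 -1.8785  0.0003] 0.09124608272665735
theta 73.44592111560539
side fingers [array([256.9, 159.2]), array([226.7, 147.5]), array([256.8, 145.3]), array([225.8, 134.1])] grip [242.1 168. ]
wr fingers [array([187.2, 219.1]), array([324.3, 219. ]), array([174.7, 239.5]), array([336.8, 239.4])] grip [255.6 202.3]
(390, 406, 3)
```

View pics/g1.png

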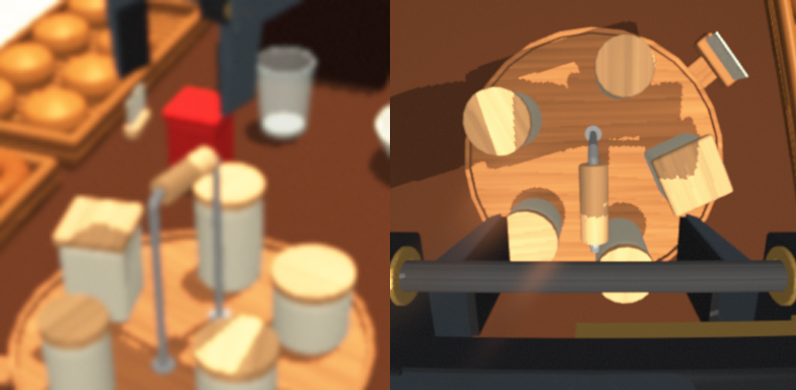

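The side view puts the open fingertips near (260,147) and (223,135), which again matches the 35 mm offset. In the wrist view the grip is vertical and centred near (256,200), so it's aligned. Descending over the grip and closing.

Emit:
play_rows(rows=[{"x": 0,"y": 0,"z": 0.6,"wx": 0,"wy": 0,"wz": 0,"claw": 91},{"x": 0,"y": 0,"z": 1.2,"wx": 0,"wy": 0,"wz": 0,"claw": 91},{"x": 0,"y": 0,"z": 1.7,"wx": 0,"wy": 0,"wz": 0,"claw": 91},{"x": 0,"y": 0,"z": 2.1,"wx": 0,"wy": 0,"wz": 0,"claw": 91},{"x": 0,"y": 0,"z": 2.23,"wx": 0,"wy": 0,"wz": 0,"claw": 91},{"x": 0,"y": 0,"z": 2.23,"wx": 0,"wy": 0,"wz": 0,"claw": 70},{"x": 0,"y": 0,"z": 2.23,"wx": 0,"wy": 0,"wz": 0,"claw": 50},{"x": 0,"y": 0,"z": 2.23,"wx": 0,"wy": 0,"wz": 0,"claw": 40}])

```text
time: 12.4
tool_pos: [0.5871, 0.0143, 0.1574]
tcp_rot: [2.516, 1.88, 0.003]
ft_force: [-0.2, -0.1, 0.2]
grip_width: 0.0697
```

Emit:
play_rows(rows=[{"x": 0,"y": 0,"z": 0,"wx": 0,"wy": 0,"wz": 0,"claw": 32},{"x": 0,"y": 0,"z": 0,"wx": 0,"wy": 0,"wz": 0,"claw": 28},{"x": 0,"y": 0,"z": 0,"wx": 0,"wy": 0,"wz": 0,"claw": 24},{"x": 0,"y": 0,"z": 0,"wx": 0,"wy": 0,"wz": 0,"claw": 20},{"x": 0,"y": 0,"z": 0,"wx": 0,"wy": 0,"wz": 0,"claw": 10},{"x": 0,"y": 0,"z": 0,"wx": 0,"wy": 0,"wz": 0,"claw": 0},{"x": 0,"y": 0,"z": 0,"wx": 0,"wy": 0,"wz": 0,"claw": 0},{"x": 0,"y": 0,"z": 0,"wx": 0,"wy": 0,"wz": 0,"claw": 0}])

```text
time: 13.2
tool_pos: [0.587, 0.0141, 0.1563]
tcp_rot: [2.516, 1.88, 0.001]
ft_force: [3.1, -1.0, -1.5]
grip_width: 0.021
```

Emit:
play_rows(rows=[{"x": 0,"y": 0,"z": 0,"wx": 0,"wy": 0,"wz": -0.05,"claw": 0},{"x": 0,"y": 0,"z": 0,"wx": 0,"wy": 0,"wz": -0.15,"claw": 0},{"x": 0,"y": 0,"z": 0,"wx": 0,"wy": 0,"wz": -0.3,"claw": 0},{"x": 0,"y": 0,"z": 0,"wx": 0,"wy": 0,"wz": -0.5,"claw": 0},{"x": 0,"y": 0,"z": 0,"wx": 0,"wy": 0,"wz": -0.75,"claw": 0},{"x": 0,"y": 0,"z": 0,"wx": 0,"wy": 0,"wz": -1,"claw": 0},{"x": 0,"y": 0,"z": 0,"wx": 0,"wy": 0,"wz": -1.3,"claw": 0},{"x": 0,"y": 0,"z": 0,"wx": 0,"wy": 0,"wz": -1.6,"claw": 0}])

```text
time: 14.0
tool_pos: [0.5874, 0.0141, 0.1563]
tcp_rot: [2.376, 2.053, 0.002]
ft_force: [6.0, -1.9, -3.0]
grip_width: 0.0214
```

Emit:
play_rows(rows=[{"x": 0,"y": 0,"z": 0,"wx": 0,"wy": 0,"wz": -0.3,"claw": 0},{"x": 0,"y": 0,"z": 0,"wx": 0,"wy": 0,"wz": -0.6,"claw": 0},{"x": 0,"y": 0,"z": 0,"wx": 0,"wy": 0,"wz": -0.9,"claw": 0},{"x": 0,"y": 0,"z": 0,"wx": 0,"wy": 0,"wz": -1.2,"claw": 0},{"x": 0,"y": 0,"z": 0,"wx": 0,"wy": 0,"wz": -1.5,"claw": 0},{"x": 0,"y": 0,"z": 0,"wx": 0,"wy": 0,"wz": -1.8,"claw": 0},{"x": 0,"y": 0,"z": 0,"wx": 0,"wy": 0,"wz": -2.1,"claw": 0},{"x": 0,"y": 0,"z": 0,"wx": 0,"wy": 0,"wz": -2.4,"claw": 0}])

```text
time: 14.8
tool_pos: [0.5879, 0.014, 0.1563]
tcp_rot: [2.148, 2.289, 0.003]
ft_force: [7.4, -3.1, -3.4]
grip_width: 0.0212
```

Emit:
play_rows(rows=[{"x": 0,"y": 0,"z": 0,"wx": 0,"wy": 0,"wz": -0.3,"claw": 0},{"x": 0,"y": 0,"z": 0,"wx": 0,"wy": 0,"wz": -0.6,"claw": 0},{"x": 0,"y": 0,"z": 0,"wx": 0,"wy": 0,"wz": -0.9,"claw": 0},{"x": 0,"y": 0,"z": 0,"wx": 0,"wy": 0,"wz": -1.2,"claw": 0},{"x": 0,"y": 0,"z": 0,"wx": 0,"wy": 0,"wz": -1.5,"claw": 0},{"x": 0,"y": 0,"z": 0,"wx": 0,"wy": 0,"wz": -1.8,"claw": 0},{"x": 0,"y": 0,"z": 0,"wx": 0,"wy": 0,"wz": -2.1,"claw": 0},{"x": 0,"y": 0,"z": 0,"wx": 0,"wy": 0,"wz": -2.4,"claw": 0}])

```text
time: 15.6
tool_pos: [0.5884, 0.0141, 0.1563]
tcp_rot: [1.896, 2.5, 0.004]
ft_force: [8.3, -0.6, -3.6]
grip_width: 0.0217
```

Emit:
play_rows(rows=[{"x": 0,"y": 0,"z": 0,"wx": 0,"wy": 0,"wz": -0.25,"claw": 0},{"x": 0,"y": 0,"z": 0,"wx": 0,"wy": 0,"wz": -0.5,"claw": 0},{"x": 0,"y": 0,"z": 0,"wx": 0,"wy": 0,"wz": -0.7,"claw": 0},{"x": 0,"y": 0,"z": 0,"wx": 0,"wy": 0,"wz": -0.8,"claw": 0},{"x": 0,"y": 0,"z": 0,"wx": 0,"wy": 0,"wz": -0.85,"claw": 0},{"x": 0,"y": 0,"z": 0,"wx": 0,"wy": 0,"wz": -0.9,"claw": 0},{"x": 0,"y": 0,"z": 0,"wx": 0,"wy": 0,"wz": -0.9,"claw": 0},{"x": 0,"y": 0,"z": 0,"wx": 0,"wy": 0,"wz": -0.9,"claw": 0}])

```text
time: 16.4
tool_pos: [0.5887, 0.0142, 0.1563]
tcp_rot: [1.797, 2.572, 0.004]
ft_force: [7.9, -1.8, -4.0]
grip_width: 0.0211
```

Run:
```python
from h import *
np.set_printoptions(precision=4,suppress=True)
c=arm.camera("side");d=arm.camera("wrist");s=arm.read_state();t=s["tool_pos"];print(s["time"],s["ft_force"],s["wrist_torque"],t,s["grip_width"])
from scipy.spatial.transform import Rotation as R
M=R.from_rotvec(s["tcp_rot"]).as_matrix();print("theta",np.degrees(np.arctan2(M[1,0],M[0,0])))
f=np.radians(23.5);p=np.array([.5863+.105*np.cos(f),.0143+.105*np.sin(f),.124])
print("want lid at",p,proj(c,p),proj(d,p),"card",proj(d,np.array([.7708,.0944,.0362])))
for l in["square_jar","lid_top","price_card"]:
  for q in(c,d): print(l,[(round(r["p"],2),w(q,r["position"]),proj(q,w(q,r["position"])).round()) for r in arm.recognise(q,l)[:4]])
x=cv2.resize(c["image"][140:270,155:315,::-1],None,fx=2.5,fy=2.5,interpolation=cv2.INTER_CUBIC)
y=d["image"][:325,112:,::-1]
cv2.imwrite("pics/f1.png",np.hstack([x,y]));print(x.shape,y.shape)
```

```text
16.5 [ 8.1419 -2.1516 -4.3703] [-0.2321 -1.553   0.0085] [0.5887 0.0142 0.1563] 0.021506415983775704
theta 110.09892937668786
want lid at [0.6826 0.0562 0.124 ] [201.138  196.8365] [392.3628 195.6517] card [451.1586 167.901 ]
square_jar [(0.8, array([0.6665, 0.0711, 0.107 ]), array([205., 207.])), (0.73, array([0.6613, 0.3349, 0.0876]), array([145., 295.])), (0.73, array([0.5729, 0.147 , 0.1033]), array([226., 237.])), (0.63, array([0.5725, 0.0767, 0.0345]), array([240., 239.]))]
square_jar [(0.86, array([0.6707, 0.0567, 0.1274]), array([380., 191.])), (0.51, array([0.4868, 0.0405, 0.1213]), array([135., 124.]))]
lid_top [(0.81, array([0.6728, 0.3261, 0.0925]), array([142., 288.])), (0.57, array([0.6763, 0.0578, 0.1287]), array([203., 196.])), (0.51, array([ 0.7102, -0.2628,  0.0924]), array([241., 147.])), (0.42, array([0.6678, 0.0687, 0.1036]), array([205., 207.]))]
lid_top [(0.56, array([0.6786, 0.0579, 0.1201]), array([387., 191.]))]
price_card [(0.81, array([0.5736, 0.0777, 0.0363]), array([239., 239.]))]
price_card [(0.72, array([0.5723, 0.0715, 0.0327]), array([260., 119.]))]
(325, 400, 3) (325, 400, 3)
```

View pics/f1.png

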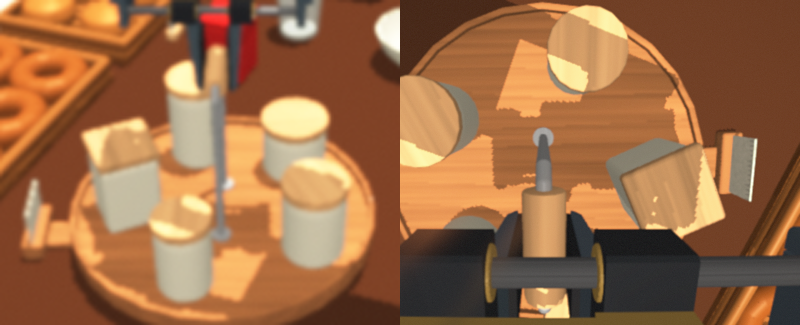

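Run:
```python
from h import *
c=arm.camera("side");d=arm.camera("wrist")
ax=np.array([.5863,.0143])
A=ray(c,205,198.4);B=ray(d,385,190);x=tri([A,B]);z=[x,onz(c,205,198.4,.124),onz(d,385,190,.124),onz(d,457,167,.04)]
for p in z:
    e=p[:2]-ax;print(p,np.hypot(*e),np.degrees(np.arctan2(e[1],e[0])))
# refine all four corners, wrist
g=cv2.cvtColor(d["image"],cv2.COLOR_RGB2GRAY)
for u,v in((334,178),(402,142),(436,208)): print(onz(d,u,v,.124))
```

```text
[0.67316693 0.05780793 0.12379336] 0.09715350019591171 26.604329934353956
[0.67048148 0.05857303 0.124     ] 0.0951137335621826 27.740943135583784
[0.67539967 0.0581956  0.124     ] 0.09932559724877238 26.227498788257684
[0.7736644  0.09717096 0.04      ] 0.2048731641616781 23.85972704272271
[0.63570425 0.0533866  0.124     ]
[0.67166023 0.09483677 0.124     ]
[0.71892877 0.05901821 0.124     ]
```

Two-view check: the lid top is at 0.1238 m, so it's home. The jar's bearing is 24.7–26.6° (27.7° in the side view alone, taking the lid at its home height) against 23.5–23.9° for the card, about 2–5 mm off line and inside the 15 mm tolerance. All five jars stand upright and the handle is gripped at 21 mm. Handing in.

```bash
python3 -c "
from plant import arm
s=arm.read_state();print(s['time'],s['grip_width'],s['qvel']);print(arm.sign_off())"
```

```text
16.9 0.02142166737550635 [-0.00078547  0.0005784  -0.00240972  0.00280874  0.00089655 -0.0009046 ]
the job is handed in; nothing more can be done
None
```

The square jar's lid is pressed home, the jar stands at the front in line with the price card, and the gripper is still holding the carousel handle. I handed the job in at 16.9 s; it reports no verdict.

- **Lid:** it moved about 8 mm at 4–5 N, then stopped hard, with up to about 19 N read at the wrist. A two-view measurement afterwards put its top at 0.124 m, which is fully home.
- **Turn:** I gripped the handle (opening 21 mm) and turned the carousel smoothly by about 37°.
- **Final position:** the jar's bearing came out at 24.7–26.6°, or 27.7° from the side view alone. The card's is 23.5–23.9°. That puts the jar about 2–7 mm off the line and about 97–100 mm from the axis, inside the limits.
- **Other things:** in the last picture all five jars stood upright. Nothing on the counter was touched.

**Disagreement:** the fingertips really end about 35 mm higher than the reported TCP says. Contact with the lid and the camera views both showed this, so I guided the press by force and chose a handle height that should meet the 40 mm limit either way. The grasp point comes out about 30 mm from the handle's centre by the reading, and about 5 mm by the observed fingertips. While holding, the wrist still showed a steady side load of about 8 N, which I left.

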